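# Clip on the work lamp, refit the valve knob and hold it pressed

### The job

First clip the small lamp over the top edge of the low upright divider, anywhere along it, pushed fully down with its lens towards the valve, and let go of it. Then pick up the loose valve knob, turn it so that the flat in its hole matches the flat of the valve's D-shaped spindle, push it fully home, press it and the sprung spindle all the way down, and finish while still holding it pressed. Leave the bleach bottle, the bucket lid and the sink strainer where they are.

Things in the scene. Friction and masses are not known exactly. Their poses are not given: they have to be found in the camera images.
- lamp: Loose black clip-on lamp, 120 g, standing upright, jaws down. Origin: floor level of the jaws, mid-slot; z up. Housing x -26 to 4, y -20 to 20, z 28 to 75 mm: grip it on its y faces (40 mm), at x -11. Round 35 mm lens on the -x face. Below it a fixed black jaw (x -26 to -3, 36 mm wide in y) and on the +x side a sprung steel jaw. The slot between the jaws runs along y.
- lamp_slot (a point): Middle of the roof of the lamp's slot, 28 mm above the lamp's origin; axes as the lamp's. The slot is open at the bottom and both y ends, takes a 6 mm board centred on x = 0, and has a flared mouth 14 mm wide. Pushed straight down on an edge (5 to 12 N) the jaw opens by itself and clips on; fully down, the edge touches this point.
- lamp_lens (a point): Centre of the lamp's lens, at x -28, z 51 mm in the lamp's frame; the lens looks along the lamp's -x.
- lamp_jaw (a joint): Angle of the lamp's sprung jaw, hinged beside the slot's roof: 0 closed, about 0.10 rad with a 6 mm board between the jaws, at most 0.5 rad.
- divider: Fixed low upright plywood board on the floor, between the loose lamp and knob and the valve: 6 mm thick (x), 200 mm long (y), 60 mm high. Origin: centre of its underside, z up; +x is the side that faces the valve. Two small steel brackets at its foot on the -x side, below 25 mm.
- valve: Fixed aluminium valve block, 84 x 66 mm, 40 mm high, on a 120 x 100 mm steel foot plate, two short copper pipes leaving on its +x side. Origin: centre of its underside on the floor. The spindle stands up from the middle of its top.
- spindle_seat (a point): Middle of the top of the steel collar (36 mm across) on the valve's spindle, 55 mm above the floor when not pressed; z up. Above the collar stands the spindle's D-shaped end: 20 mm across, 18 mm tall (top 2.5 mm tapered), its one flat 5 mm from the axis on the +x side of this frame. A small nib on the collar's rim also points along +x. The spindle does not turn.
- spindle (a joint): How far the spindle is pressed down: 0 up, 0.008 m fully down. Sprung: it needs about 4 N to start and 12 N to be fully down, and comes up by itself.
- knob: Loose grey plastic knob, 60 g, standing hole down. Origin: centre of its underside, z up. Round hub 44 mm across, 26 mm high; on it an upright grip bar 12 mm wide in y, z 26 to 52, from x -20 to 16, narrowing to a pointer tip at x 33 mm: grip its y faces over the hub's middle. D-shaped hole from below, on the axis: 22.4 mm across, 20 mm deep, its flat 6.2 mm from the axis on the +x side.
- knob_pointer (a point): Tip of the knob's pointer, at x 33, z 40 mm in the knob's frame, on the same side as the flat of the hole. Fully home, the knob's underside lies on the spindle's collar and the pointer points along +x of point spindle_seat.
- bleach_bottle: Bystander: upright white bottle, 84 mm across, 220 mm tall; origin: centre of its underside.
- bucket_lid: Bystander: round grey lid lying flat, 260 mm across, 14 mm high; origin: centre of its underside.
- sink_strainer: Bystander: small steel bowl, 80 mm across, 28 mm high; origin: centre of its underside.

How it is judged (in metres and radians):
On the way, in this order (a step that is already met when the one before it is completed fails the run):
1. the lamp is clipped fully down on the divider's top edge, lens towards the valve, and released (z of lamp_slot in the frame of divider between 0.057 and 0.0635 m and x of lamp_slot in the frame of divider between -0.004 and 0.004 m and y of lamp_slot in the frame of divider between -0.088 and 0.088 m and x of lamp_lens in the frame of divider above 0.015 m and angle between lamp's own z axis and vertical below 0.15 rad and value of joint lamp_jaw above 0.05 rad and contact force between lamp and the arm below 0.3 N and contact force between lamp and the fingers below 0.3 N and linear speed of lamp below 0.02 m/s), for 0.3 s.
2. the knob is fully home on the spindle, flats matched (z of knob in the frame of spindle_seat below 0.003 m and horizontal distance between knob and spindle_seat below 0.004 m and x of knob_pointer in the frame of spindle_seat above 0.025 m and angle between the x axis of knob and the x axis of spindle_seat, either way round below 0.25 rad and angle between knob's own z axis and vertical below 0.12 rad), for 0.1 s.
At the end, for the whole second after the job is handed in: Lamp released on the divider edge: roof within 3.5 mm, centred within 4 mm, jaw open over 0.05 rad, lens to the valve, tilt < 0.15 rad. Knob on spindle: within 3 mm of the collar, 4 mm of the axis, pointer within 0.25 rad, tilt < 0.12 rad; fingers press it over 3 N, spindle down over 5 mm (all of step 1 and all of step 2 and value of joint spindle above 0.005 m and contact force between knob and the fingers above 3 N); the arm keeps its last pose, push and grip.
It fails at once if the bleach bottle is moved more than 30 mm (distance of bleach_bottle from where it was at the start of the episode above 0.03 m).
It fails at once if the bucket lid is moved more than 30 mm (distance of bucket_lid from where it was at the start of the episode above 0.03 m).
It fails at once if the sink strainer is moved more than 30 mm (distance of sink_strainer from where it was at the start of the episode above 0.03 m).
It also fails if it takes over 54 s, if anything falls off the work surface, if the arm or the gripper's body presses on something with over 40 N, if the wrist force passes 120 N, or if a joint passes its speed limit or range.

### The arm

A 6-joint arm with a two-finger parallel gripper is mounted at the origin on the work surface. World frame = base frame: x ahead of the robot, y to its left, z up, the work surface at z = 0. Lengths are in mm, angles in rad, forces in N, time in s.
With the tool pointing down it reaches from about 400 to 825 mm from the base axis. Payload 7 kg.
Tool frame: the origin (TCP) lies at the very end of the fingers, on their centre line; the grasp point (between the pads) lies 19 mm behind it; z points along the fingers, y is the line along which they close (so a half turn about z gives the same grasp; the last joint's range is limited). The gripper opens to 88 mm and grips with 3 to 60 N. Pads are 19 mm wide; open, the fingers measure 130 mm over their backs; the gripper's body (78 mm by 193 mm) begins 47 mm behind the grasp point.
Start: joints at [1.393, 0.359, 0.012, 0, -1.224, -0.288], TCP at [303.172, 603.06, 226.561] pointing down, gripper open.
Joint ranges: [-3.07, 3.07], [-1.43, 2.12], [-1.02, 1.25], [-3.03, 1.67], [-3.05, -0], [-3.03, 3.03]. Speed limits (rad/s): [2.39, 2.39, 3.01, 3.14, 3.14, 3.14].

### API

Orientations are given as a unit quaternion [x, y, z, w].
In Python, from plant import bot gives the robot as it stands. Calls block until the motion is done:
- bot.move_ptp(position, orientation): joint-space move of the TCP to a pose.
- bot.line_to(position, velocity=150, ori=None): straight line of the TCP; ori=None keeps the orientation; velocity is the mean speed in mm/s.
- bot.move_joints(angles): joint-space move.
- bot.move_gripper(opening, force=None): finger opening in mm; force is the grip in N (None keeps the last); returns when the fingers have stopped.
- bot.pause(seconds).
- bot.solve_ik(position, orientation): joint angles nearest the present ones, or None.
- bot.read_state(): the state.
- bot.camera(name): name is "scene" or "top" or "wrist"; returns the picture (420x560x3 uint8, red, green, blue); there is no depth.
- bot.get_calibration(name): a dict with "fx", "fy", "cx", "cy" (pixels), "distortion" ([k1, k2, p1, p2, k3] as OpenCV has them; the pictures are not rectified), "view" (4x4, takes a point from world to camera coordinates); the wrist camera has in their place "T_tool_cam" (4x4, takes a point from camera to tool coordinates, whose origin is the TCP and whose axes are the flange's). Camera axes: x right, y up, looking along -z (the intrinsics and any distortion apply to the point x, -y, -z); pixel columns grow to the right and rows downward; lengths in mm; the calibration is good to about 2 mm. A picture is of the moment at which its call begins: read the wrist's pose just before it. get_calibration takes no time and is no camera call.
A pose or a line that the arm cannot do raises bot.Unreachable and nothing moves.
- bot.close_job(): hands the job in; it is judged then, once.
The state is a dict: "t": time; "joint_pos": joint angles; "qvel": joint speeds; "tau": joint torques, N m; "tcp_pos": TCP position; "eef_rot": TCP orientation; "contact_force": force on the tool from outside, world axes, zero at the start; "moment": the same for the moment, N m; "width": finger opening in mm; "finger_force": force on a finger pad.
Only numpy, scipy, OpenCV 4.12 (cv2) and the standard library are available. Lean on these libraries where they do the work, as an engineer would, in place of code of your own. Each camera call takes 0.05 s, during which the arm holds its last target. There are 200 camera calls.

## Working session

There is one attempt and no reset: what is moved stays moved. The work goes in short steps, each a Python script; the robot and the scene stay as the last script left them, time stands still between calls to the robot, and variables do not carry over. Pictures are saved under pics/ and viewed, at most 10 in all, crops included, and the job is handed in when it is done.

```bash
mkdir -p pics; ls
python3 - <<'E'
from plant import bot
import cv2,numpy as np
a=bot.camera("scene");b=bot.camera("top")
cv2.imwrite("pics/scene.png",a[...,::-1]);cv2.imwrite("pics/top.png",b[...,::-1])
for n in("scene","top","wrist"):print(n,bot.get_calibration(n))
print(bot.read_state())
E
```

```text
pics
plant.py
scene {'fx': 417.5326063358232, 'fy': 417.5326063358232, 'cx': 277.8700246353537, 'cy': 210.98351154224028, 'distortion': array([-0.12333446,  0.        ,  0.        ,  0.        ,  0.        ]), 'view': array([[-6.98368079e-01,  7.15727974e-01, -3.93618958e-03,
         3.83431114e+02],
       [-4.25363149e-01, -4.10610544e-01,  8.06514211e-01,
         2.37204628e+02],
       [ 5.75628541e-01,  5.64918091e-01,  5.91201601e-01,
        -1.58230046e+03],
       [ 0.00000000e+00,  0.00000000e+00,  0.00000000e+00,
         1.00000000e+00]])}
top {'fx': 416.1994615200426, 'fy': 416.1994615200426, 'cx': 281.2523243674495, 'cy': 211.86345742166648, 'distortion': array([0.02648977, 0.        , 0.        , 0.        , 0.        ]), 'view': array([[ 1.28536513e-02, -9.99541148e-01,  2.74276746e-02,
         3.24279788e+01],
       [ 9.96046822e-01,  1.52102293e-02,  8.75178668e-02,
        -5.90901213e+02],
       [-8.78948902e-02,  2.61943240e-02,  9.95785291e-01,
        -1.05405505e+03],
       [ 0.00000000e+00,  0.00000000e+00,  0.00000000e+00,
         1.00000000e+00]])}
w
[... 564 characters left out ...]
int_pos': array([ 1.39309779e+00,  3.59309369e-01,  1.11496885e-02, -3.68605009e-04,
       -1.22409321e+00, -2.88119142e-01]), 'qvel': array([-4.02462012e-05, -2.41886257e-03,  2.38111611e-03,  9.33476958e-04,
       -2.92370645e-05,  2.56577697e-04]), 'tau': array([-1.24008424e-03, -5.84164596e+01,  2.93750918e+01,  7.01545671e+00,
        1.02001536e-02, -3.89259458e-05]), 'tcp_pos': array([302.9733072 , 602.68491558, 225.70901816]), 'eef_rot': array([ 9.72984368e-01, -2.30869787e-01, -1.32838252e-04,  7.36734128e-04]), 'contact_force': array([ 0.37316079, -0.4988583 , -0.65838194]), 'moment': array([ 0.01662071,  0.05758499, -0.02041939]), 'finger_force': 0.0, 'width': 87.69132412282596}
```

View pics/scene.png

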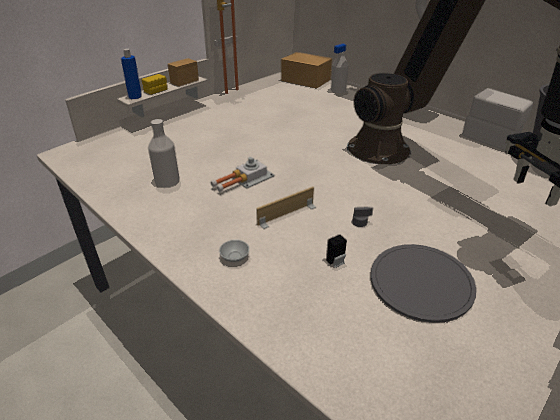

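View pics/top.png

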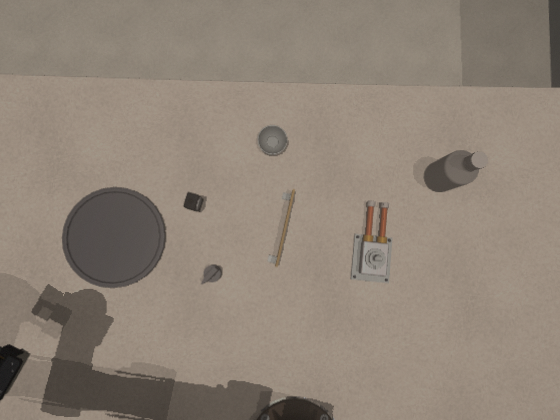

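The scene view shows the lamp at (336,249), knob (362,215), divider from (258,222) to (315,203), valve (252,168), strainer, bottle and lid. In the top view the lamp is at (195,202), the knob hub at (212,273) with its pointer towards (203,283), the divider from (293,192) to (277,265), and the spindle at (376,259).

```bash
cat > h.py <<'E'
import numpy as np,cv2
from plant import bot
from scipy.spatial.transform import Rotation as R
def ray(name,uv,tcp=None,q=None):
    c=bot.get_calibration(name)
    K=np.array([[c["fx"],0,c["cx"]],[0,c["fy"],c["cy"]],[0,0,1]])
    n=cv2.undistortPoints(np.array([[uv]],float),K,np.array(c["distortion"]))[0,0]
    d=np.array([n[0],-n[1],-1.])
    if name=="wrist":
        T=c["T_tool_cam"];Rw=R.from_quat(q).as_matrix()
        o=Rw@T[:3,3]+tcp;d=Rw@T[:3,:3]@d
    else:
        V=c["view"];o=-V[:3,:3].T@V[:3,3];d=V[:3,:3].T@d
    return o,d/np.linalg.norm(d)
def atz(r,z): o,d=r;return o+d*(z-o[2])/d[2]
def tri(rays):
    A=0;b=0
    for o,d in rays:
        P=np.eye(3)-np.outer(d,d);A=A+P;b=b+P@o
    p=np.linalg.solve(A,b)
    return p,[np.linalg.norm((np.eye(3)-np.outer(d,d))@(p-o)) for o,d in rays]
def down(yaw): # tool z down, tool x at world angle yaw
    c,s=np.cos(yaw),np.sin(yaw)
    return R.from_matrix(np.array([[c,s,0],[s,-c,0],[0,0,-1]]).astype(float)).as_quat()
E
python3 - <<'E'
from h import *
np.set_printoptions(precision=1,suppress=True)
for n,t,s,z in[("lamp",(195,202),(336,249),50),("knob",(212,273),(362,216),30),("dA",(293,192),(258,211),60),("dB",(277,265),(315,189),60),("spin",(376,259),(251,160),70),("strainer",(272,140),(234,250),28)]:
    print(n,atz(ray("top",t),z),*tri([ray("top",t),ray("scene",s)]))
print(np.degrees(R.from_quat(bot.read_state()["eef_rot"]).as_euler("xyz")),R.from_quat(bot.read_state()["eef_rot"]).as_matrix())
for p,y in[((560,160,240),0),((560,160,240),np.pi),((500,160,240),1.57),((560,-200,250),0),((560,-200,250),3.14)]:
    print(p,y,bot.solve_ik(np.array(p,float),down(y)))
E
```

```text
lamp [609.9 259.3  50. ] [609.5 262.7  41.2] [np.float64(2.22849844644579), np.float64(2.2284984464457844)]
knob [431.7 214.5  30. ] [429.5 217.7  25.2] [np.float64(3.197083373488403), np.float64(3.1970833734885136)]
dA [638.1  12.6  60. ] [640.   11.6  49.2] [np.float64(0.6485772853493252), np.float64(0.6485772853491675)]
dB [454.9  50.5  60. ] [451.4  54.4  54.3] [np.float64(5.195415983114758), np.float64(5.195415983114678)]
spin [ 473. -194.   70.] [ 473.7 -196.    65.4] [np.float64(1.1736465796210023), np.float64(1.173646579621147)]
strainer [779.1  67.5  28. ] [780.   67.2  25.9] [np.float64(0.47677747963601774), np.float64(0.47677747963607947)]
[179.9  -0.  -26.7] [[ 0.9 -0.4 -0. ]
 [-0.4 -0.9 -0. ]
 [ 0.   0.  -1. ]]
(560, 160, 240) 0 [ 0.6  0.2 -0.2  0.  -1.2  1. ]
(560, 160, 240) 3.141592653589793 [ 0.6  0.2 -0.2  0.  -1.2 -2.2]
(500, 160, 240) 1.57 [ 0.7  0.1 -0.3  0.  -1.2  2.5]
(560, -200, 250) 0 [-0.   0.2 -0.1  0.  -1.2  1.6]
(560, -200, 250) 3.14 [-0.   0.2 -0.1  0.  -1.2 -1.6]
```

Run:
```python
from h import *
import pickle
D={}
for k,p in dict(A=(620,255,140),B=(520,240,140),C=(430,220,140),D=(580,35,140),E=(490,35,140),F=(500,-195,140),G=(425,-195,140)).items():
    bot.move_ptp(np.array(p,float),down(0)); s=bot.read_state()
    D[k]=(s["tcp_pos"],s["eef_rot"],bot.camera("wrist"))
pickle.dump(D,open("views.pkl","wb")); print(bot.read_state()["t"])
def m(ks,f):
    cv2.imwrite(f,np.vstack([np.hstack([cv2.resize(D[k][2],(400,300),interpolation=cv2.INTER_AREA) if k else np.zeros((300,400,3),np.uint8) for k in r]) for r in ks])[...,::-1])
m([["A","B"],["C","D"]],"pics/m1.png");m([["E","F"],["G",None]],"pics/m2.png")
```

```text
5.8417
```

View pics/m1.png

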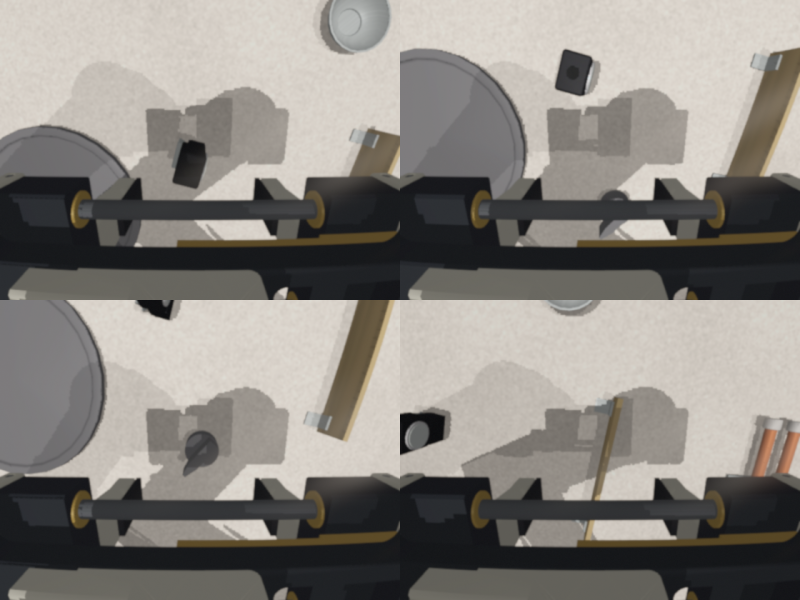

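View pics/m2.png

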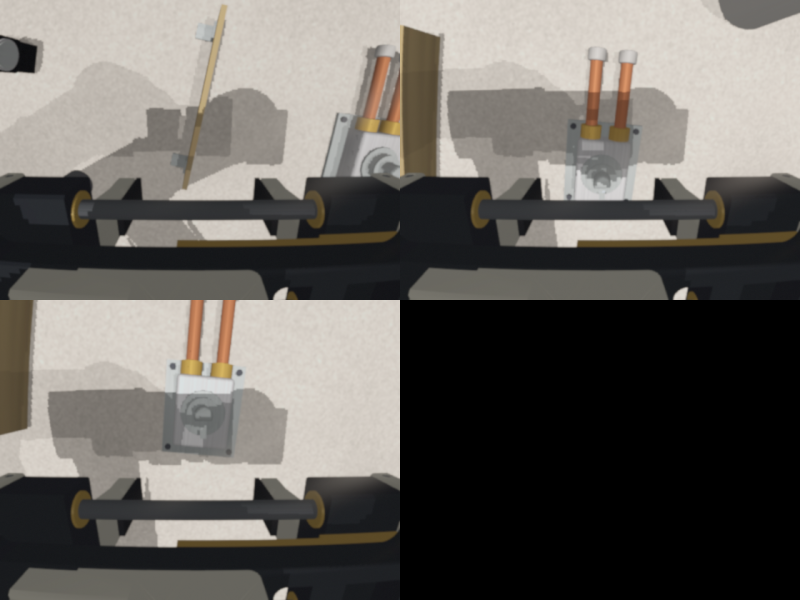

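The mosaics show the lamp in A/B/D, the knob in C, the divider in D/E and the valve in F/G. I need enlarged crops to read pixels and the lens side.

Run:
```python
import pickle,cv2,numpy as np
D=pickle.load(open("views.pkl","rb"))
def c(k,x,y,w=100,h=75,s=4):
    im=cv2.resize(D[k][2][y:y+h,x:x+w],None,fx=s,fy=s,interpolation=cv2.INTER_CUBIC)
    for i in range(0,w,10): cv2.putText(im,str(x+i),(i*s,8),0,.28,(255,0,0),1) if i%20==0 else 0; im[8:14,i*s]=(255,0,0)
    for i in range(0,h,10): cv2.putText(im,str(y+i),(0,i*s+4),0,.28,(255,0,0),1) if i%20==0 else 0; im[i*s,18:24]=(255,0,0)
    return im
cv2.imwrite("pics/c1.png",np.vstack([np.hstack([c("A",215,180),c("B",200,60)]),np.hstack([c("C",230,170),c("D",0,140)])])[...,::-1])
cv2.imwrite("pics/c2.png",np.vstack([np.hstack([c("F",230,205),c("G",235,115)]),np.hstack([c("D",230,120,200,150,2),c("E",220,0,200,150,2)])])[...,::-1])
```

```text
(no output)
```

View pics/c1.png

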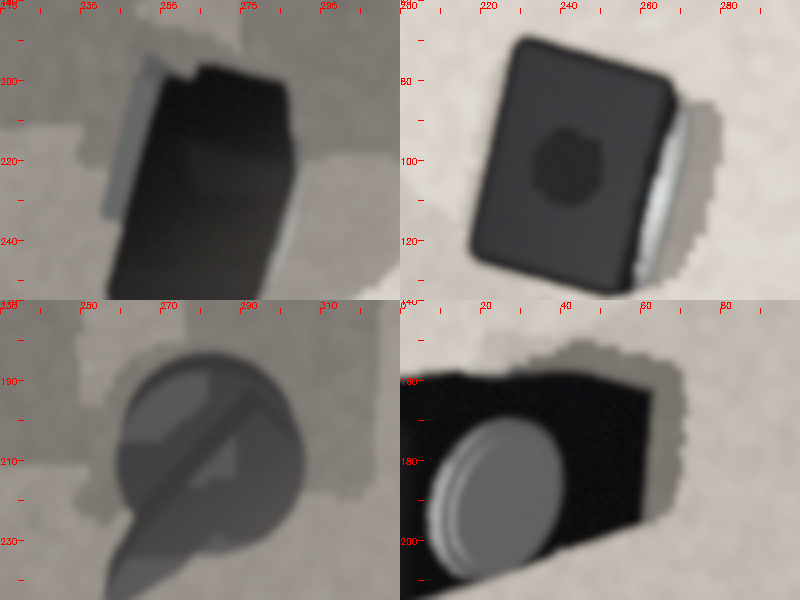

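View pics/c2.png

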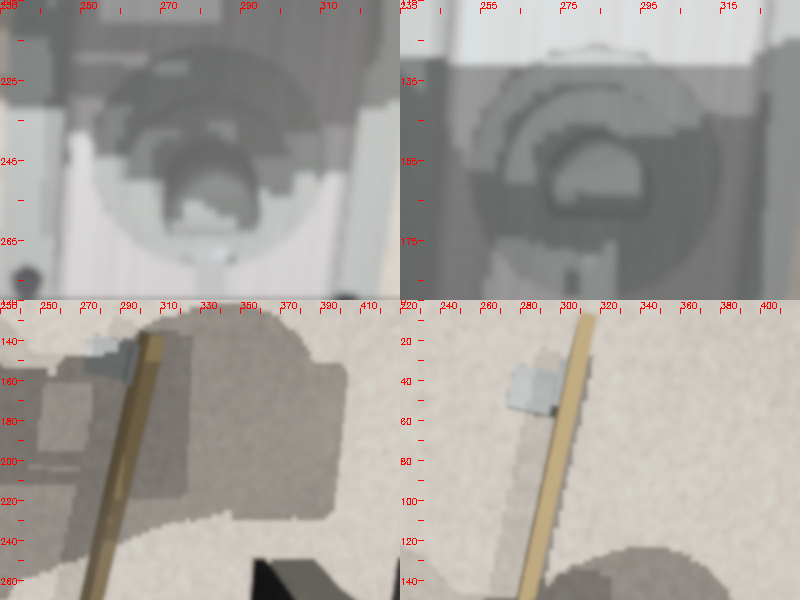

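In B the lamp's top corners are (231,69), (268,79), (217,123) and (258,133). View D shows the lens facing the divider/valve, with the steel jaw behind. In C the knob hub is at about (281,210) and its pointer tip near (260,245), so it points to about 140° in world axes. In G the D-flat is on the world −x side, with the nib at about (278,184). Next I'll take closer valve views and compute everything.

Run:
```python
from h import *
import pickle
np.set_printoptions(precision=1,suppress=True)
D=pickle.load(open("views.pkl","rb"))
for k,p in dict(H=(405,-215,75),I=(405,-170,75)).items():
    bot.line_to(np.array(p,float)); s=bot.read_state(); D[k]=(s["tcp_pos"],s["eef_rot"],bot.camera("wrist"))
pickle.dump(D,open("views.pkl","wb")); print(bot.read_state()["t"])
r=lambda k,uv: ray("wrist",uv,*D[k][:2])
print("lamp top B z75",[atz(r("B",u),75)[:2] for u in[(231,69),(268,79),(258,133),(217,123)]])
for b,a in[((217,123),(242,258)),((258,133),(279,263))]: print(tri([r("B",b),r("A",a)]))
for k,rows in(("E",(20,50,80,110,140)),("D",(150,170,190,210,230,250))):
    im=D[k][2].astype(int)
    for y in rows:
        x=np.where((im[y,250:330,0]-im[y,250:330,2]>25))[0]+250
        if len(x): print(k,y,x.min(),x.max(),len(x),im[y,x,0],atz(r(k,(x.max()-4.5,y)),60)[:2])
print("knob hub",atz(r("C",(283,207)),26),"tip",atz(r("C",(260,245)),40), tri([ray("top",(212,273)),r("C",(281,209))]))
print("holes",[atz(r("G",np.array(u)*1.4),5)[:2] for u in[(172,66),(239,72),(168,146),(229,152)]])
def crop(k,uvz):
    T=bot.get_calibration("wrist")["T_tool_cam"];im=D[k][2]
    return im
def c(k,x,y,w=200,h=150,s=2,cl=True):
    im=D[k][2][y:y+h,x:x+w]
    g=cv2.createCLAHE(4,(2,2)).apply(cv2.cvtColor(im,7)) if cl else im
    im=cv2.resize(g,None,fx=s,fy=s,interpolation=cv2.INTER_CUBIC)
    if cl: im=cv2.cvtColor(im,8)
    for i in range(0,w,20): cv2.putText(im,str(x+i),(i*s,8),0,.28,(255,0,0),1); im[8:14,i*s]=(255,0,0)
    for i in range(0,h,20): cv2.putText(im,str(y+i),(0,i*s+4),0,.28,(255,0,0),1); im[i*s,18:24]=(255,0,0)
    return im
cv2.imwrite("pics/v.png",np.vstack([np.hstack([c("H",200,90,133,100,3),c("I",280,90,133,100,3)]),np.hstack([c("C",220,170,133,100,3),c("B",190,50,133,100,3)])])[...,::-1])
```

```text
7.0167
lamp top B z75 [array([630.9, 272.2]), array([624.4, 247.2]), array([588.5, 254.4]), array([595.4, 283.1])]
(array([595.3, 282.7,  78.3]), [np.float64(0.11481578309513214), np.float64(0.11481578309499207)])
(array([588.5, 254.3,  72.6]), [np.float64(0.24650672716595728), np.float64(0.24650672716588296)])
E 20 306 315 10 [184 183 190 193 193 194 194 194 195 200] [636.3  13. ]
E 50 300 309 10 [167 181 191 193 194 193 194 193 186 171] [616.4  16.9]
E 80 293 303 11 [159 171 187 193 193 193 193 193 189 178 161] [596.   20.8]
E 110 287 296 10 [159 180 190 192 192 192 192 190 182 166] [575.   25.6]
E 140 280 289 10 [158 167 185 191 191 192 192 190 182 161] [553.2  30.6]
D 150 299 310 12 [ 91  91  98 110 120 125 124 126 125 125 126 123] [636.4  12.9]
D 170 293 305 13 [ 87  87  89  91  96 103 107 107 107 108 108 109 113] [621.2  16.4]
D 190 288 300 13 [ 88  86  88  90  94 101 105 108 107 108 107 109 112] [605.6  20. ]
D 210 284 295 12 [ 89  88  91  98 112 125 126 116 110 108 109 112] [589.4  23.8]
D 230 280 290 11 [ 96  96 100 108 119 122 117 114 113 114 120] [572.6  27.7]
D 250 276 285 10 [100 101 108 120 129 133 133 133 135 144] [555.1  31.7]
knob hub [433.  214.9  26. ] tip [401.4 235.6  40. ] (array([430.8, 216. ,  23.2]), [np.float64(0.7914491800352694), np.float64(0.7914491800352451)])
holes [array([ 528.6, -161.6]), array([ 521.7, -246.4]), array([ 424.8, -153.4]), array([ 416.4, -237.6])]
```

View pics/v.png

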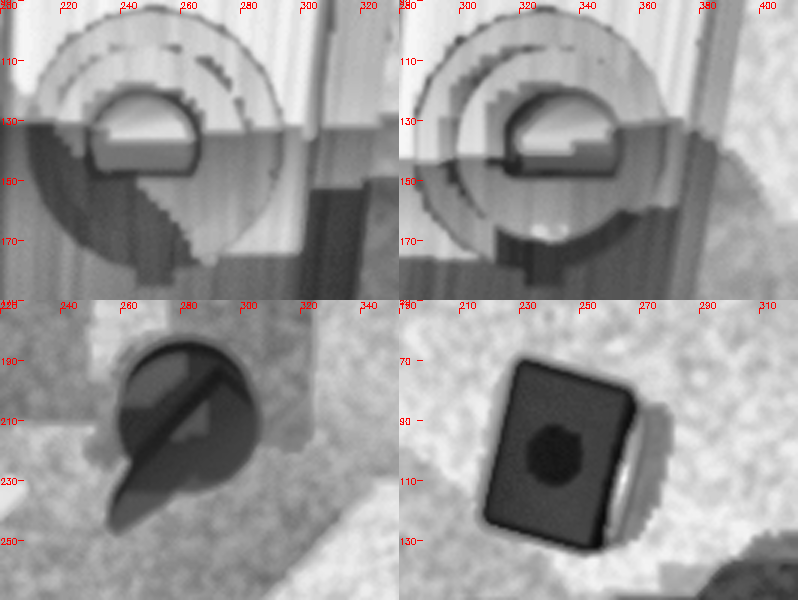

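The enhanced view shows the spindle's flat base edge from about (230,148) to (263,147) in H and (317,149) to (350,149) in I, at about 180° in world axes. The knob's bar runs from its rear end at (293,195) to the tip at (258,247). Now I'll refine and check heights.

Run:
```python
from h import *
import pickle
np.set_printoptions(precision=1,suppress=True)
D=pickle.load(open("views.pkl","rb"))
r=lambda k,uv: ray("wrist",uv,*D[k][:2])
print("div end",tri([r("D",(311,138)),r("E",(311,7))]))
for n,h,i in[("flat base L",(230,148),(317,149)),("flat base R",(263,147),(350,149))]: print(n,tri([r("H",h),r("I",i)]))
for k,x0,x1 in(("H",234,261),("I",321,347)):
    g=cv2.GaussianBlur(cv2.cvtColor(D[k][2],7),(0,0),.8).astype(float)
    G=g[1:]-g[:-1]; xs=np.arange(x0,x1)
    ys=[]
    for x in xs:
        w=np.abs(G[143:154,x]);j=w.argmax();ys.append(143.5+j)
    print(k,ys); p=np.polyfit(xs,ys,1);print("slope",p[0],np.median(ys))
    P=[atz(r(k,(x,np.polyval(p,x))),55) for x in(x0,x1)];d=P[1]-P[0];print(P,np.degrees(np.arctan2(d[1],d[0])))
# knob: hub silhouette + bar
P=[atz(r("C",u),52)[:2] for u in[(293,194),(259,232)]];print("bar",P)
print("tip tri",tri([r("C",(258,247)),ray("top",(202.5,283.5))]),atz(r("C",(258,247)),40))
for p,y in[((609.8,264.2,39),-104),((553,20,100),-102.3),((432,215,20),142),((432,215,20),-38),((473,-199,80),177),((473,-199,80),-3)]:
    print(y,bot.solve_ik(np.array(p,float),down(np.radians(y))))
```

```text
div end (array([645.2,  10.8,  59. ]), [np.float64(1.9449518420501974), np.float64(1.9449518420501948)])
flat base L (array([ 468.1, -190.4,   68.9]), [np.float64(0.2820888334886492), np.float64(0.2820888334887929)])
flat base R (array([ 468.4, -207.8,   69.6]), [np.float64(0.45544645679854323), np.float64(0.45544645679864887)])
H [np.float64(146.5), np.float64(146.5), np.float64(145.5), np.float64(145.5), np.float64(145.5), np.float64(145.5), np.float64(145.5), np.float64(145.5), np.float64(145.5), np.float64(145.5), np.float64(145.5), np.float64(145.5), np.float64(148.5), np.float64(148.5), np.float64(148.5), np.float64(148.5), np.float64(148.5), np.float64(149.5), np.float64(148.5), np.float64(149.5), np.float64(148.5), np.float64(149.5), np.float64(149.5), np.float64(149.5), np.float64(148.5), np.float64(149.5), np.float64(149.5)]
slope 0.18742368742368748 148.5
[array([ 469.1, -190.7,   55. ]), array([ 466.3, -206. ,   55. ])] -100.63168045663177
I [np.float64(149.5), np.float64(149.5), np.float64(149.5), np.float64(149.5), np.float64(149.5), np.float64(149.5), np.float64(149.5)
[... 151 characters left out ...]
), np.float64(148.5), np.float64(149.5), np.float64(149.5), np.float64(148.5), np.float64(149.5), np.float64(149.5), np.float64(148.5), np.float64(149.5), np.float64(149.5), np.float64(149.5), np.float64(149.5)]
slope -0.0003418803418789221 149.5
[array([ 466.8, -194.5,   55. ]), array([ 466.9, -209.5,   55. ])] -89.58322645287379
bar [array([450.6, 207.4]), array([417.8, 235.6])]
tip tri (array([407.1, 234.8,  57.7]), [np.float64(1.5893113380734718), np.float64(1.5893113380735395)]) [399.5 237.4  40. ]
-104 [ 0.7  0.5 -0.2  0.  -0.8 -0.9]
-102.3 [ 0.4  0.3 -0.4  0.  -0.9 -0.6]
142 None
-38 [ 0.9  0.3 -0.7  0.  -0.6  0. ]
177 [-0.   0.2 -0.5  0.  -0.8 -1.6]
-3 [-0.   0.2 -0.5  0.  -0.8  1.5]
```

Heights check: lamp top about 75, divider end about 59 and the flat's top edge about 69.5. The spindle axis is about (473,-199.3), matching the plate centre, with seat +x at about 180°. Now the lamp.

Run:
```python
from h import *
import pickle
np.set_printoptions(precision=1,suppress=True)
q=down(np.radians(-104))
bot.move_ptp([605,264,150],q)
bot.move_ptp([609.8,264.2,110],q)
bot.line_to([609.8,264.2,40])
bot.move_gripper(30,30)
s=bot.read_state();print(s["t"],s["width"],s["finger_force"],s["tcp_pos"],s["contact_force"])
bot.line_to([609.8,264.2,140],200)
q=down(np.radians(-102.3))
bot.move_ptp([550.7,20.5,140],q)
s=bot.read_state();print(s["t"],s["width"],s["finger_force"],s["tcp_pos"],s["contact_force"])
```

```text
10.85 39.71915733799822 29.831591248512268 [609.9 264.2  40. ] [0.2 0.5 0.4]
12.4833 39.89216546538227 29.83004540205002 [551.1  20.9 139.7] [ 0.2  1.1 -1.5]
```

Run:
```python
from h import *
np.set_printoptions(precision=1,suppress=True)
bot.line_to([550.7,20.5,103],120)
for z in(98,94,90,85,80,76,73,71.5,70.5,69.5):
    bot.line_to([550.7,20.5,z],40); s=bot.read_state(); print(z,s["tcp_pos"],s["contact_force"],round(s["finger_force"],1),s["t"])
    f=s["contact_force"]
    if f[2]>30 or np.hypot(*f[:2])>20 or (z<80 and f[2]>20): print("stop");break
```

```text
98 [550.9  20.6  98.3] [-0.8  0.7 -0.9] 29.8 13.2167
94 [551.4  19.6  94.8] [ 1.  -4.5  1.4] 30.0 13.4667
90 [551.3  19.   90.8] [ 1.6 -9.2  1.5] 30.0 13.7167
85 [551.   19.   85.5] [ 1.8 -8.4  0.5] 30.0 13.9917
80 [550.7  19.   80.2] [ 1.5 -8.2 -1.9] 30.0 14.2667
76 [550.6  18.9  76.2] [ 1.2 -7.5 -0.7] 30.0 14.5167
73 [550.5  18.9  73.3] [ 1.4 -8.7  0.8] 30.0 14.7667
71.5 [550.5  18.9  72. ] [ 0.6 -7.9  2.3] 30.0 15.0167
70.5 [550.6  18.9  71.8] [-3.4 -7.4  9.8] 30.0 15.2667
69.5 [550.6  18.8  71.7] [-6.1 -8.6 19.2] 30.0 15.5167
```

Run:
```python
from h import *
import pickle
np.set_printoptions(precision=1,suppress=True)
bot.move_gripper(88)
bot.line_to([550.6,18.9,140],200)
a=np.radians(-38);e=np.array([np.cos(a),np.sin(a),0]);n=np.array([-e[1],e[0],0])
D={};k0=np.array([432,216,0])
for k,o in(("K",22),("L",-22)):
    p=k0-e*35+n*o;p[2]=85
    bot.move_ptp(p,down(a)) if k=="K" else bot.line_to(p)
    s=bot.read_state();D[k]=(s["tcp_pos"],s["eef_rot"],bot.camera("wrist"))
    print(s["tcp_pos"],s["t"])
D["T"]=(0,0,bot.camera("top"))
pickle.dump(D,open("v2.pkl","wb"))
def crop(im,x,y,w,h,s):
    im=cv2.resize(im[y:y+h,x:x+w],None,fx=s,fy=s,interpolation=cv2.INTER_CUBIC)
    im=np.clip(im.astype(float)*1.8,0,255).astype(np.uint8)
    for i in range(0,w,20): cv2.putText(im,str(x+i),(i*s,8),0,.28,(255,0,0),1); im[8:14,i*s]=(255,0,0)
    for i in range(0,h,20): cv2.putText(im,str(y+i),(0,i*s+4),0,.28,(255,0,0),1); im[i*s,18:24]=(255,0,0)
    return im
cv2.imwrite("pics/k.png",np.vstack([np.hstack([crop(D["K"][2],210,60,200,150,2),crop(D["L"][2],150,60,200,150,2)]),np.hstack([crop(D["T"][2],235,170,100,75,4),crop(D["T"][2],160,230,100,75,4)])])[...,::-1])
```

```text
[418.3 254.5  84.9] 18.0333
[391.4 219.5  85.5] 18.525
```

View pics/k.png

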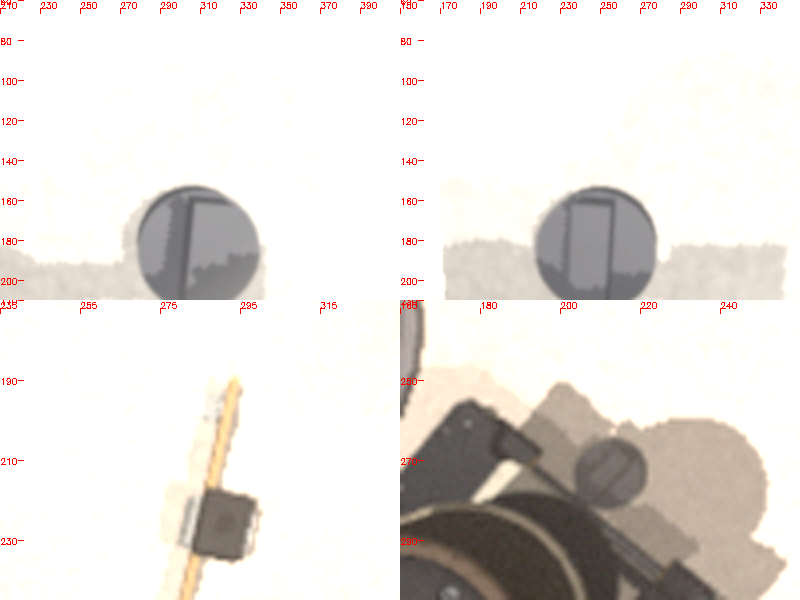

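The knob is clear. In K the bar's rear edge is at row 160, columns 305–327, with the hub 278–340 centred at row 185. In L the bar is at 234–256 and the hub at 217–278. The top view shows the lamp seated on the divider at (292,225), steel jaw left, lens right.

Run:
```python
from h import *
import pickle
np.set_printoptions(precision=1,suppress=True)
D=pickle.load(open("v2.pkl","rb"))
r=lambda k,uv: ray("wrist",uv,*D[k][:2])
print("hub",tri([r("K",(309,186)),r("L",(247.5,186))]),atz(r("K",(309,186)),26),atz(r("L",(247.5,186)),26))
print("bar rear L",tri([r("K",(305,160)),r("L",(234,160))]),"right L",[atz(r("L",u),52) for u in[(234,160),(256,160)]])
for k,a,b in(("K",(305,160),(301.5,208)),("L",(234,160),(234,205)),("L",(256,160),(256.5,205))):
    P=[atz(r(k,u),52) for u in(a,b)];d=P[0]-P[1];print(k,P,np.degrees(np.arctan2(d[1],d[0])))
```

```text
hub (array([429.2, 215.6,  25.5]), [np.float64(0.14189770209433397), np.float64(0.14189770209429398)]) [429.2 215.7  26. ] [429.4 215.4  26. ]
bar rear L (array([449.2, 207. ,  50.4]), [np.float64(0.18268875538180204), np.float64(0.18268875538183438)]) right L [array([449.3, 206.7,  52. ]), array([440.9, 196. ,  52. ])]
K [array([449.2, 207.2,  52. ]), array([426.2, 227.1,  52. ])] -40.94798136627732
L [array([449.3, 206.7,  52. ]), array([427.5, 225.1,  52. ])] -40.17427510768284
L [array([440.9, 196. ,  52. ]), array([418.6, 213.8,  52. ])] -38.467800162186
```

Run:
```python
from h import *
np.set_printoptions(precision=1,suppress=True)
q=down(np.radians(-39.8))
bot.move_ptp([429.4,215.2,75],q)
bot.line_to([429.4,215.2,29],120)
bot.move_gripper(8,45)
s=bot.read_state();print(s["t"],s["width"],s["finger_force"],s["tcp_pos"],s["contact_force"])
bot.line_to([429.4,215.2,165],250)
q=down(np.radians(-0.5))
bot.move_ptp([473.1,-199.3,165],q)
bot.line_to([473.1,-199.3,108],150)
s=bot.read_state();print(s["t"],s["width"],s["finger_force"],s["tcp_pos"],s["contact_force"])
f0=s["contact_force"]
for z in(103,101,99,97,95):
    bot.line_to([473.1,-199.3,z],30); s=bot.read_state(); print(z,s["tcp_pos"],s["contact_force"],s["moment"],s["t"])
    if s["contact_force"][2]-f0[2]>6: print("contact");break
```

```text
20.625 11.752911845440687 44.999393820762634 [429.4 215.2  29. ] [ 0.4 -0.1 -0.4]
23.3917 11.42707524978698 44.9992972612381 [ 473.6 -199.   108.4] [-0.1  0.3  0.8]
103 [ 473.3 -199.3  103.4] [ 0.3  0.9 -0.5] [-0.1  0.1  0.1] 23.7083
101 [ 473.  -199.3  101. ] [ 0.9 -1.  -0.9] [-0.1 -0.  -0. ] 23.9583
99 [ 473.  -199.3   98.8] [-0.8 -0.5 -0.8] [-0.1 -0.   0. ] 24.2083
97 [ 473.  -199.3   96.8] [ 0.2 -0.4  0. ] [-0. -0. -0.] 24.4583
95 [ 473.  -199.3   94.9] [ 0.3 -1.1 -0.6] [-0. -0. -0.] 24.7083
```

Run:
```python
from h import *
np.set_printoptions(precision=1,suppress=True)
for z in(91,88,86,84.5,83,81,79,77,76,75,74,73):
    bot.line_to([473.1,-199.3,z],30); s=bot.read_state();f=s["contact_force"]; print(z,s["tcp_pos"],f,round(s["finger_force"],1),s["t"])
    if (z>84.9 and f[2]>12) or f[2]>22: print("stop");break
```

```text
91 [ 472.9 -199.3   90.7] [ 0.  -0.3  0.5] 45.0 24.9917
88 [ 472.9 -199.3   87.8] [ 0.6 -0.5 -0.5] 45.0 25.2417
86 [ 473.  -199.3   85.9] [ 0.8 -0.5 -0.4] 45.0 25.4917
84.5 [ 473.  -199.3   84.4] [ 0.4 -0.1 -1.7] 45.0 25.7417
83 [ 473.3 -199.4   83.2] [-1.3  1.4  2.6] 45.0 25.9917
81 [ 473.3 -199.3   81.2] [-0.8  1.6  4.6] 45.0 26.2417
79 [ 473.3 -199.4   79.4] [-0.7  1.3  6.3] 45.0 26.4917
77 [ 473.4 -199.4   77.5] [-1.9  0.7  9.4] 45.0 26.7417
76 [ 473.4 -199.4   76.7] [-2.6  2.3  9.9] 45.0 26.9917
75 [ 473.4 -199.4   75.9] [-2.6  1.8 12.1] 45.0 27.2417
74 [ 473.4 -199.4   75.8] [-7.9  4.3 22. ] 45.0 27.4917
73 [ 473.5 -199.5   75.8] [-8.7  6.6 31.6] 45.0 27.7417
stop
```

Spindle bottomed (75.8, 8 mm travel). I'll ease the push slightly and check by picture.

Run:
```python
from h import *
bot.line_to([473.1,-199.3,74.2],30);bot.pause(.3);s=bot.read_state();print(s["tcp_pos"],s["contact_force"],s["t"])
a=bot.camera("scene")[130:250,190:350];b=bot.camera("top")[170:290,250:410]
cv2.imwrite("pics/f.png",np.hstack([cv2.resize(i,(400,300),interpolation=cv2.INTER_CUBIC) for i in(a,b)])[...,::-1])
```

```text
[ 473.44259685 -199.41741402   75.86189471] [-4.90232168  3.89195119 20.55699583] 28.2917
```

View pics/f.png

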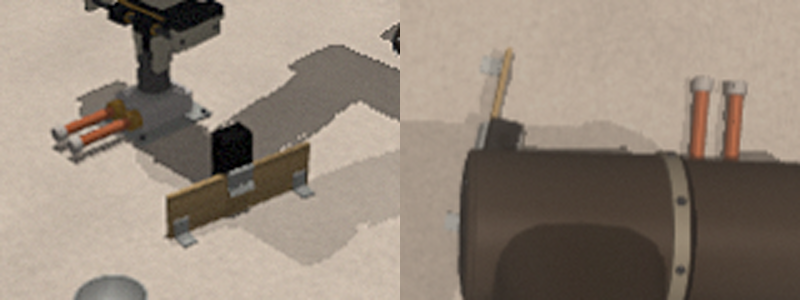

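The picture shows the lamp clipped fully down on the divider at (230,160), steel jaw on the near side and lens towards the valve, and the knob held pressed on the valve at (152,75).

```bash
python3 -c "
from plant import bot
print(bot.close_job())"
```

```text
the job is handed in; nothing more can be done
None
```

I handed the job in at about 28 s of the 54 s limit, with the lamp clipped fully down on the divider (lens towards the valve) and released, and the knob home on the spindle and held pressed to its stop at about 20 N; no verdict came back.

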